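# Load the tipping spool rack and close it

## Robot

A 7-joint arm with a two-finger parallel gripper is mounted at the origin on the work surface. World frame = base frame: x ahead of the robot, y to its left, z up, the work surface at z = 0. Lengths are in m, angles in rad, forces in N, time in s.
With the tool pointing down it reaches from about 0.4 to 0.75 m from the base axis. Payload 19.5 kg.
Tool frame: the origin (TCP) lies on the centre line of the jaws, within the pads' length; the fingertips stand 19 mm ahead of it and the grasp point (between the pads) is the TCP; z points along the fingers, y is the line along which they close (so a half turn about z gives the same grasp; the last joint's range is limited). The gripper opens to 85 mm and grips with 20 to 120 N. Pads are 22 mm wide; open, the fingers measure 114 mm over their backs; the gripper's body (76 mm by 85 mm) begins 54 mm behind the grasp point. The pads swing forward as they close: fully open they stand 13 mm farther back than shut.
Start: joints at [-1.286, 0.707, -0.028, 1.485, 0.022, 0.951, -0.075], TCP at [0.185, 0.545, 0.25] pointing down, gripper open.
Joint ranges: [-2.71, 2.71], [-0.32, 2.16], [-1.57, 1.52], [0, 2.45], [-1.46, 4.6], [0, 2.02], [-2.83, 2.83]. Speed limits (rad/s): [1.89, 1.89, 2.57, 2.57, 3.01, 3.01, 3.01].

## Interface

Orientations are given as a unit quaternion [w, x, y, z].
In Python, from station import bot, snapshot, order gives the robot as it stands.
- The arm moves only by the tool drive_tool, never from a script. Its argument "rows" is text: rows parted by semicolons, each of 4 numbers parted by spaces: the shift along the tool's x, y, z in m, then the turn about the tool's z in rad. A call has 1 to 8 rows; each row shifts and turns the commanded pose from where the row before left it, along the tool's axes as they then stand; what a row does not reach is not made up. A row lasts 1/10 s, in which the tool goes at most 50 mm and 8.59 degrees, less where a joint would pass 70% of its speed; a pose out of reach is approached as far as the arm can. A call with a gripper value outside its range is refused whole. "gripper" is the finger opening in m, from 0 to 0.0854, set as the call begins (left out, the last holds). The fingers move at their own pace and stop on an object; the grip force is fixed at half the most. Time passes only in rows, so rows that do not move let the fingers close. It gives the time, the measured TCP pose, the force, the opening and the grip force at its end, in the units of the state.
- bot.get_state(): the state, without advancing time (a new reading comes with each control period).
- snapshot(name): name is "side" or "top"; returns a dict with "img" (480x640x3 uint8, blue, green, red), "K" (3x3 intrinsics, pixels), "eye" and "rotation" of the camera in the world. Camera axes: x right, y up, looking along -z (the intrinsics and any distortion apply to the point x, -y, -z); pixel columns grow to the right and rows downward; lengths in m; the calibration is good to about 2 mm. A picture is of the moment at which its call begins. There is no depth.
- order.close_job(): hands the job in; it is judged then, once.
The state is a dict: "clock": time; "q": joint angles; "dq": joint speeds; "effort": joint torques, N m; "eef_pos": TCP position; "ee_rot": TCP orientation; "contact_force": force on the tool from outside, world axes, zero at the start; "moment": the same for the moment, N m; "width": finger opening in m; "finger_force": force on a finger pad.
Only numpy, scipy, OpenCV 4.12 (cv2) and the standard library are available. Lean on these libraries where they do the work, as an engineer would, in place of code of your own. Each camera call takes 0.05 s, during which the arm holds its last target. There are 200 camera calls.

## Task

While the wooden spool rack is still tipped forward, drop the purple spool into the pocket marked purple and the lime-green spool into the pocket marked lime green, each all the way down. Then tip the rack back until it stands fully upright against its stop with the spools in it. Leave the other spools and everything else on the table where they are.

Things in the scene. Friction and masses are not known exactly. Their poses are not given: they have to be found in the camera images.
- spool_purple: purple thread spool, straight cylinder 40 mm diameter (wound flush with its white ends; a coloured disc on top) x 110 mm tall, about 0.12 kg, starts standing upright on the table; origin at the centre of its underside, z along its axis
- spool_purple_mid (a point): centre of the purple spool, 55 mm above its underside, z along its axis
- spool_lime: lime-green thread spool, straight cylinder 40 mm diameter (wound flush with its white ends; a coloured disc on top) x 110 mm tall, about 0.12 kg, starts standing upright on the table; origin at the centre of its underside, z along its axis
- spool_lime_mid (a point): centre of the lime-green spool, 55 mm above its underside, z along its axis
- stand: fixed light-wood stand of the rack, base plate 125 x 300 x 12 mm with two low cheeks (55 mm high, at y = +-141 mm) and a rear stop board (67 mm high); origin on the table directly below the hinge, mid-width; x points to its rear (away from the robot), y to its left; fixed to the table
- rack (a joint): hinge of the pocket block: 0 = upright against its stop, positive = tipped forward towards the robot (rad, limit 0.8). It starts tipped forward 0.4 to 0.6. A stiff hinge (0.5 N m): it stays where it is left; pushing the lip from the front with about 5 to 10 N tips it back
- rack_pivot (a point): the hinge axis (along the stand's y) at mid-width, 22 mm above the table, at the front lower edge of the wooden pocket block. Block: 76 mm deep (x) x 262 mm wide x 80 mm high, three pockets in a row 90 mm apart; the middle one already holds a white spool, fixed to the rack
- pocket_purple (a point): centre of the mouth of the left (+y) round pocket, marked with purple tabs before and behind the mouth and on the block's front and back; z points out of the pocket along its axis (tips with the rack), y along the row to the left. 50 mm diameter, 65 mm deep: a seated spool stands 45 mm proud, its centre 10 mm below the mouth
- pocket_lime (a point): the same for the right (-y) pocket, marked with lime-green tabs
- push_lip (a point): middle of the front edge of the dark wooden lip (100 mm wide, 12 mm thick, sticks out 25 mm) on the front of the pocket block, 72 mm above the hinge when upright and 25 mm in front of it; push here to tip the rack back
- spool_pink: pink thread spool, straight cylinder 40 mm diameter (wound flush with its white ends; a coloured disc on top) x 110 mm tall, about 0.12 kg, starts standing upright on the table; origin at the centre of its underside, z along its axis; not to be moved
- spool_teal: teal (blue-green) thread spool, straight cylinder 40 mm diameter (wound flush with its white ends; a coloured disc on top) x 110 mm tall, about 0.12 kg, starts standing upright on the table; origin at the centre of its underside, z along its axis; not to be moved
- scissors: black-handled scissors lying flat, 200 mm long, 14 mm high; origin near the pivot screw; not to be moved
- pin_dish: blue ceramic pin dish, 90 mm diameter, 22 mm high; origin at its underside; not to be moved
- tape_measure: round yellow tape measure case, 60 mm diameter, 22 mm high; origin at its underside; not to be moved
- button_jar: glass jar with red cap, 70 mm diameter, 90 mm high; origin at its underside; not to be moved
Mind the look-alikes: they are no part of the job. Of the things shaped like the spool_lime, the lime one is meant. There is more than one size of the spool_purple; the one meant has the size given above.

How it is judged:
By the outcome, as a careful person would: the job done as asked, in the order asked, and still so for the second after the job is handed in, with the robot touching nothing.
It also fails if it takes over 72 s, if anything falls off the work surface, if the arm or the gripper's body presses on something with over 40 N, if the wrist force passes 120 N, or if a joint passes its speed limit or range.

## Working session

There is one attempt and no reset: what is moved stays moved. The work goes in short steps, Python scripts to look and compute and a tool call to move; the robot and the scene stay as the last step left them, time stands still between calls to the robot, and variables do not carry over. Pictures are saved under pics/ and viewed, at most 10 in all, crops included, and the job is handed in when it is done.

Besides the shell and the picture viewer there is one more tool, called after "Call:" by a JSON object that holds its "fn" and its "kwargs", one argument or row to a line. drive_tool: Moves the arm, as the interface text tells. Its arguments: {"type":"object","properties":{"rows":{"type":"string"},"gripper":{"type":"number"}},"required":["rows"]}

```bash
mkdir -p pics; cat > h.py <<'E'
import numpy as np, cv2, pickle
from station import bot, snapshot, order
def snap(n,f):
    s=snapshot(n); cv2.imwrite(f'pics/{f}.png',s['img']); pickle.dump(s,open(f'pics/{f}.pkl','wb')); return s
def load(f): return pickle.load(open(f'pics/{f}.pkl','rb'))
def ray(s,u,v):
    K=np.array(s['K']); d=np.linalg.inv(K)@[u,v,1]; d=np.array([d[0],-d[1],-d[2]])
    return np.array(s['eye']),np.array(s['rotation'])@d
def atz(s,u,v,z):
    e,d=ray(s,u,v); return e+d*(z-e[2])/d[2]
def proj(s,p):
    c=np.array(s['rotation']).T@(np.array(p)-s['eye']); q=np.array(s['K'])@[c[0],-c[1],-c[2]]; return q[:2]/q[2]
E
python3 - <<'E'
from h import *
for n in('top','side'):
    s=snap(n,n+'0'); print({k:v for k,v in s.items() if k!='img'})
print(bot.get_state())
E
```

```text
{'K': array([[557.72948709,   0.        , 321.74742181],
       [  0.        , 557.72948709, 244.77868863],
       [  0.        ,   0.        ,   1.        ]]), 'eye': array([0.36750164, 0.00864976, 1.36983144]), 'rotation': array([-0.69491088, -0.06140779,  0.05161436,  0.71460753])}
{'K': array([[587.63235943,   0.        , 322.67617102],
       [  0.        , 587.63235943, 226.19582544],
       [  0.        ,   0.        ,   1.        ]]), 'eye': array([ 0.12470956, -1.03323685,  0.86089303]), 'rotation': array([ 0.86587486,  0.46101645, -0.10162846, -0.16551802])}
{'clock': 0.1, 'q': array([-1.28568272,  0.70698773, -0.02764209,  1.48491789,  0.02199538,
        0.95092263, -0.07551879]), 'dq': array([-7.51596967e-04, -1.28259164e-03,  4.33857701e-04, -5.45682489e-05,
       -1.93930567e-04, -3.88510436e-04,  1.30255847e-04]), 'effort': array([ 1.70884545e-03, -8.84268808e+01,  1.23672333e+00, -2.36451870e+01,
        1.71140285e-02,  4.90217964e-03,  1.54156845e-05]), 'eef_pos': array([0.18451029, 0.54437345, 0.24991253]), 'ee_rot': array([-7.21315952e-05,  1.62682390e-01,  9.86678378e-01, -4.61266625e-04]), 'contact_force': array([ 0.82518713, -0.07767098,  0.28146648]), 'moment': array([ 0.06728652, -0.00798282, -0.01282851]), 'finger_force': 0.0, 'width': 0.08549877870163249}
```

View pics/top0.png

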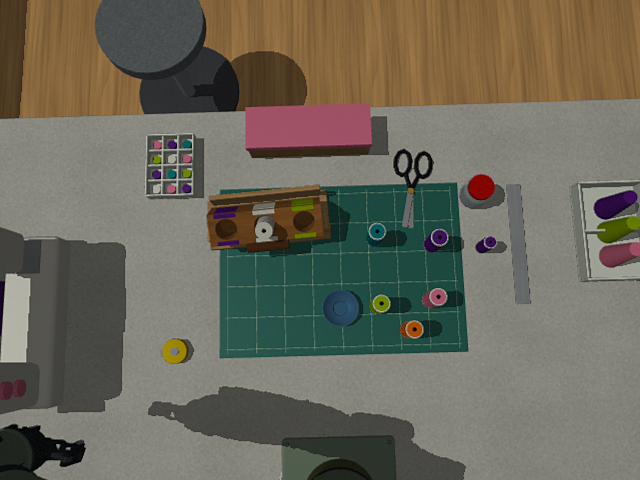

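View pics/side0.png

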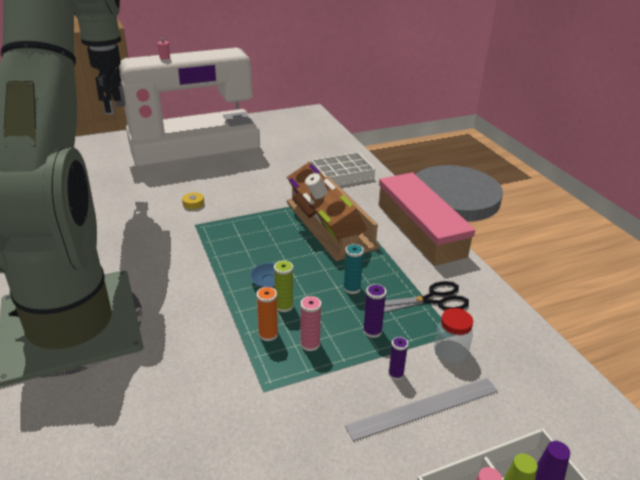

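Candidates, in top-view pixels:
- **Purple:** tall spool (437,238), small spool (486,244), and a cone lying in the tray (615,203). I choose the tall one at (437,238).
- **Lime:** spool (381,303) and a cone in the tray (618,229). I choose the spool at (381,303).
- **Rack:** at (268,218), with purple tabs on the image left (+y) and lime tabs on the right.

I'll check this in a close crop.

```bash
sed -i 's/^import numpy.*/&\nfrom scipy.spatial.transform import Rotation as R/; s/^    s=snapshot(n);/    s=snapshot(n); s["rotation"]=R.from_quat(np.roll(s["rotation"],-1)).as_matrix();/' h.py
python3 - <<'E'
from h import *
t=snap('top','t1'); s=snap('side','s1')
a=cv2.resize(t['img'][180:260,200:340],None,fx=5.7,fy=5.7,interpolation=cv2.INTER_CUBIC)[:300,:798]
a=cv2.resize(t['img'][182:254,202:337],(560,299),interpolation=cv2.INTER_CUBIC)
b=cv2.resize(t['img'][222:318,365:505],(436,299),interpolation=cv2.INTER_CUBIC)
c=cv2.resize(s['img'][155:265,280:385],(285,299),interpolation=cv2.INTER_CUBIC)
d=cv2.resize(s['img'][235:385,240:415],(349,299),interpolation=cv2.INTER_CUBIC)
m=np.zeros((600,800,3),np.uint8); m[:299,:560]=a; m[300:599,:436]=b; m[300:599,440:789]=d; m[:260,562:]=cv2.resize(c,(238,260))
cv2.imwrite('pics/crop1.png',m)
print(t['rotation'],s['rotation'])
for n,u,v in(('purple',439,237),('lime',381,303),('pink',438,297),('teal',377,231),('orange',414,329)): print(n,atz(t,u,v,.11))
E
```

```text
[[-0.02665591  0.98683804 -0.15949969]
 [-0.99951613 -0.02886966 -0.01157786]
 [-0.01603018  0.1591139   0.98713008]] [[ 0.92455088  0.192931   -0.32860812]
 [-0.38034057  0.52013523 -0.76472243]
 [ 0.023382    0.8320078   0.55427097]]
purple [ 0.58122872 -0.24497227  0.11      ]
lime [ 0.43472808 -0.10612101  0.11      ]
pink [ 0.44462256 -0.23452382  0.11      ]
teal [ 0.59935914 -0.10412556  0.11      ]
orange [ 0.37504553 -0.17699287  0.11      ]
```

View pics/crop1.png

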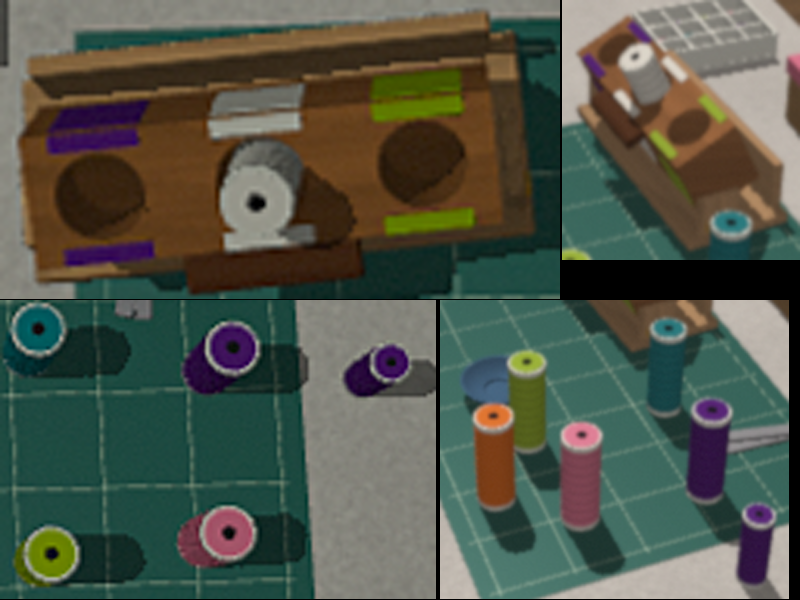

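```bash
cat > fit.py <<'E'
from h import *
from scipy.optimize import least_squares
def W(p,X):
    X=np.atleast_2d(X); x,y,yaw,t=p
    A=R.from_euler('z',yaw)*R.from_euler('y',-t)
    return A.apply(X)+[x,y,.022]
B={'pp':(.038,.09,.08),'pl':(.038,-.09,.08),'wt':(.038,0,.125),'lip':(-.025,0,.072)}
E
python3 - <<'E'
from fit import *
t,s=load('t1'),load('s1')
def tri(a,b):
    e1,d1=ray(t,*a);e2,d2=ray(s,*b)
    k=np.linalg.lstsq(np.c_[d1,-d2],e2-e1,rcond=None)[0]; P=e1+k[0]*d1;Q=e2+k[1]*d2; return (P+Q)/2,np.linalg.norm(P-Q)
print('purple',tri((439.5,237.4),(375.9,290.2)),atz(t,439.5,237.4,.11)); print('lime',tri((381.4,303.2),(283.6,266.1)),atz(t,381.4,303.2,.11))
obs=[(t,'pp',226.1,229),(t,'pl',303.7,220.8),(t,'wt',264,230.9),(s,'wt',313.5,179.5),(s,'pl',337.8,207.9),(s,'pp',304.3,175.3)]
f=lambda p:np.concatenate([proj(c,W(p,B[n])[0])-(u,v) for c,n,u,v in obs])
r=least_squares(f,[.6,.15,0,.5]); print(r.x,r.fun.reshape(-1,2).round(1))
for n in B: print(n,W(r.x,B[n]).round(4))
m=[]
for c,(x0,y0,x1,y1) in((t,(200,180,340,270)),(s,(275,150,395,270))):
    im=cv2.resize(c['img'],None,fx=5,fy=5,interpolation=cv2.INTER_CUBIC)
    def pl(X,col,cl=False): cv2.polylines(im,[np.array([(proj(c,q)+.5)*5-.5 for q in W(r.x,X)]).astype(int)],cl,col,1)
    pl([(0,.131,.08),(.076,.131,.08),(.076,-.131,.08),(0,-.131,.08)],(255,255,0),True)
    pl([(0,.131,.0),(0,.131,.08),(0,-.131,.08),(0,-.131,0)],(0,255,255),True)
    pl([(-.025,.05,.072),(-.025,-.05,.072)],(0,0,255))
    a=np.linspace(0,2*np.pi,40)
    for y in(.09,-.09): pl(np.c_[.038+.025*np.cos(a),y+.025*np.sin(a),.08+0*a],(255,0,255))
    pl(np.c_[.038+.02*np.cos(a),.02*np.sin(a),.125+0*a],(0,255,0))
    k=im[y0*5:y1*5,x0*5:x1*5]; m.append(cv2.resize(k,None,fx=300/k.shape[0],fy=300/k.shape[0]))
w=max(i.shape[1] for i in m); cv2.imwrite('pics/fit1.png',np.vstack([np.pad(i,((0,0),(0,w-i.shape[1]),(0,0))) for i in m]))
E
```

```text
purple (array([ 0.58099806, -0.24632435,  0.1100837 ]), np.float64(0.0015539921744897507)) [ 0.58026837 -0.24605503  0.11      ]
lime (array([ 0.43527755, -0.10730098,  0.10977428]), np.float64(0.002090167168836212)) [ 0.43425616 -0.10699837  0.11      ]
[0.62790461 0.15287812 0.08919651 0.49839387] [[ 0.3 -0.3]
 [ 0.3 -1.2]
 [ 0.1 -0.9]
 [-1.3 -0.2]
 [-1.2  0.3]
 [-0.3  0.3]]
pp [[0.615  0.2421 0.1104]]
pl [[0.6311 0.0628 0.1104]]
wt [[0.6016 0.1505 0.15  ]]
lip [[0.5718 0.1479 0.0733]]
```

View pics/fit1.png

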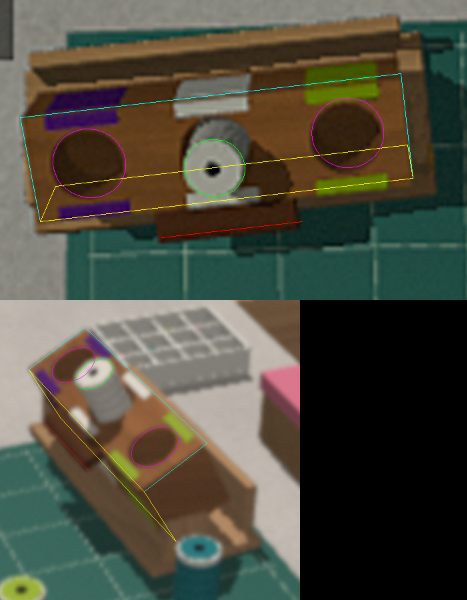

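The overlay fits the rack well: tilt 0.50 rad, yaw 0.089, and pocket mouths at (.615,.242,.110) and (.631,.063,.110). The spool tops triangulate to z=0.110, matching the stated height, so the tall purple spool is confirmed. Next I'll turn the tool to the rack's axes and move over purple.

Call:
{"fn": "drive_tool", "kwargs": {
  "rows": "0 0 0 -0.138; 0 0 0 -0.138; 0 0 0 -0.139; -0.0135 -0.034 0 0; -0.0135 -0.034 0 0; -0.0135 -0.034 0 0; -0.0135 -0.034 0 0; -0.0135 -0.034 0 0",
  "gripper": 0.085
}}

```text
clock: 1.0
eef_pos: [0.2672, 0.3798, 0.2503]
ee_rot: [0.0, -0.044, 0.999, -0.0]
contact_force: [1.0, 0.2, 0.3]
width: 0.085
finger_force: 0.0
```

Call:
{"fn": "drive_tool", "kwargs": {
  "rows": "-0.0135 -0.034 0 0; -0.0135 -0.034 0 0; -0.0135 -0.034 0 0; -0.0135 -0.034 0 0; -0.0135 -0.034 0 0; -0.0135 -0.034 0 0; -0.0135 -0.034 0 0; -0.0135 -0.034 0 0"
}}

```text
clock: 1.8
eef_pos: [0.3988, 0.1183, 0.2503]
ee_rot: [0.0, -0.044, 0.999, -0.0]
contact_force: [0.8, 0.9, 0.5]
width: 0.0851
finger_force: 0.0
```

Call:
{"fn": "drive_tool", "kwargs": {
  "rows": "-0.0135 -0.034 0 0; -0.0135 -0.034 0 0; -0.0135 -0.034 0 0; -0.0135 -0.034 0 0; -0.0135 -0.034 0 0; -0.0135 -0.034 0 0; -0.0135 -0.034 0 0; 0 0 0 0"
}}

```text
clock: 2.6
eef_pos: [0.5142, -0.1134, 0.2497]
ee_rot: [-0.0, -0.041, 0.999, -0.001]
contact_force: [0.2, 0.4, 0.9]
width: 0.0848
finger_force: 0.0
```

```bash
cat > go.py <<'E'
from fit import *
import sys
# print tool-axis shift to a world target x y z
s=bot.get_state(); A=R.from_quat(np.roll(s['ee_rot'],-1))
print('t',s['clock'],'pos',s['eef_pos'].round(4),'yaxis',A.apply([0,1,0]).round(4),'w',s['width'],'F',s['contact_force'].round(1))
if len(sys.argv)>3: print('shift',A.inv().apply(np.array(sys.argv[1:4],float)-s['eef_pos']).round(4))
E
python3 go.py .581 -.246 .25
```

```text
t 2.6 pos [ 0.5142 -0.1134  0.2497] yaxis [-0.0828  0.9966 -0.0016] w 0.08482522925205822 F [0.2 0.4 0.9]
shift [-5.560e-02 -1.377e-01 -1.000e-04]
```

Call:
{"fn": "drive_tool", "kwargs": {
  "rows": "-0.011 -0.0275 0 0; -0.011 -0.0275 0 0; -0.011 -0.0275 0 0; -0.011 -0.0275 0 0; -0.0115 -0.0275 0 0; 0 0 0 0"
}}

```text
clock: 3.2
eef_pos: [0.581, -0.2441, 0.2494]
ee_rot: [-0.0, -0.043, 0.999, -0.001]
contact_force: [-1.2, 0.8, -0.2]
width: 0.085
finger_force: 0.0
```

```bash
python3 go.py .581 -.246 .09
```

```text
t 3.2 pos [ 0.581  -0.2441  0.2494] yaxis [-0.0849  0.9964 -0.001 ] w 0.0849842578883435 F [-1.2  0.8 -0.2]
shift [ 1.000e-04 -1.700e-03  1.594e-01]
```

Call:
{"fn": "drive_tool", "kwargs": {
  "rows": "0 -0.002 0.04 0; 0 0 0.04 0; 0 0 0.04 0; 0 0 0.025 0; 0 0 0.014 0; 0 0 0 0"
}}

```text
clock: 3.8
eef_pos: [0.5805, -0.2424, 0.0902]
ee_rot: [-0.001, -0.044, 0.999, 0.0]
contact_force: [0.2, -0.1, -0.1]
width: 0.0849
finger_force: 0.0
```

Call:
{"fn": "drive_tool", "kwargs": {
  "rows": "0 0 0 0; 0 0 0 0; 0 0 0 0; 0 0 0 0; 0 0 0 0; 0 0 0 0; 0 0 0 0; 0 0 0 0",
  "gripper": 0.03
}}

```text
clock: 4.6
eef_pos: [0.5815, -0.2435, 0.0925]
ee_rot: [0.001, -0.044, 0.999, -0.001]
contact_force: [-0.5, -1.0, 8.4]
width: 0.0391
finger_force: 59.2
```

```bash
python3 go.py .581 -.246 .30
```

```text
t 4.6 pos [ 0.5815 -0.2435  0.0925] yaxis [-0.0877  0.9961 -0.0011] w 0.039052548874708014 F [-0.5 -1.   8.4]
shift [ 0.0004 -0.0027 -0.2075]
```

Call:
{"fn": "drive_tool", "kwargs": {
  "rows": "0 0 -0.02 0; 0 0 -0.04 0; 0 0 -0.04 0; 0 0 -0.04 0; 0 0 -0.04 0; 0 0 -0.02 0; 0 0 0 0"
}}

```text
clock: 5.3
eef_pos: [0.5816, -0.2432, 0.2945]
ee_rot: [0.002, -0.044, 0.999, -0.001]
contact_force: [0.1, 0.3, -0.8]
width: 0.0392
finger_force: 60.4
```

```bash
python3 go.py .6166 .2422 .29
```

```text
t 5.3 pos [ 0.5816 -0.2432  0.2945] yaxis [-0.0879  0.9961 -0.0021] w 0.03922807698364152 F [ 0.1  0.3 -0.8]
shift [-0.0775  0.4805  0.0039]
```

Call:
{"fn": "drive_tool", "kwargs": {
  "rows": "-0.003 0.0205 0 0; -0.006 0.037 0 0; -0.006 0.037 0 0; -0.006 0.037 0 0; -0.006 0.037 0 0; -0.006 0.037 0 0; -0.006 0.037 0 0; -0.006 0.037 0 0"
}}

```text
clock: 6.1
eef_pos: [0.6008, 0.0407, 0.2906]
ee_rot: [-0.001, -0.044, 0.999, -0.0]
contact_force: [0.3, 0.4, -1.5]
width: 0.0391
finger_force: 60.4
```

Call:
{"fn": "drive_tool", "kwargs": {
  "rows": "-0.006 0.037 0 0; -0.006 0.037 0 0; -0.006 0.037 0 0; -0.006 0.037 0 0; -0.005 0.03 0 0; -0.003 0.02 0 0; 0 0 0 0; 0 0 0 0"
}}

```text
clock: 6.9
eef_pos: [0.6154, 0.2391, 0.2905]
ee_rot: [-0.001, -0.044, 0.999, -0.0]
contact_force: [-1.0, -1.1, -1.6]
width: 0.0392
finger_force: 60.4
```

```bash
python3 go.py .6166 .2422 .22
```

```text
t 6.9 pos [0.6154 0.2391 0.2905] yaxis [-8.840e-02  9.961e-01 -8.000e-04] w 0.039157347536113 F [-1.  -1.1 -1.6]
shift [-0.0015  0.003   0.0705]
```

Call:
{"fn": "drive_tool", "kwargs": {
  "rows": "-0.0015 0.003 0.02 0; 0 0 0.02 0; 0 0 0.02 0; 0 0 0.01 0; 0 0 0 0; 0 0 0 0"
}}

```text
clock: 7.5
eef_pos: [0.6172, 0.2421, 0.2221]
ee_rot: [0.0, -0.044, 0.999, 0.0]
contact_force: [0.1, 0.1, -0.8]
width: 0.0391
finger_force: 60.4
```

```bash
python3 go.py .6166 .2422 .19; python3 - <<'E'
from h import *
t=snap('top','t2');s=snap('side','s2')
a=cv2.resize(t['img'][170:270,190:340],(600,400),interpolation=cv2.INTER_CUBIC)
b=cv2.resize(s['img'][100:260,250:390],(200,229))
m=np.zeros((400,800,3),np.uint8);m[:,:600]=a;m[:229,600:]=b;cv2.imwrite('pics/c2.png',m)
E
```

```text
t 7.5 pos [0.6172 0.2421 0.2221] yaxis [-8.750e-02  9.962e-01  1.000e-04] w 0.039093046452946534 F [ 0.1  0.1 -0.8]
shift [0.0006 0.0001 0.0321]
```

View pics/c2.png

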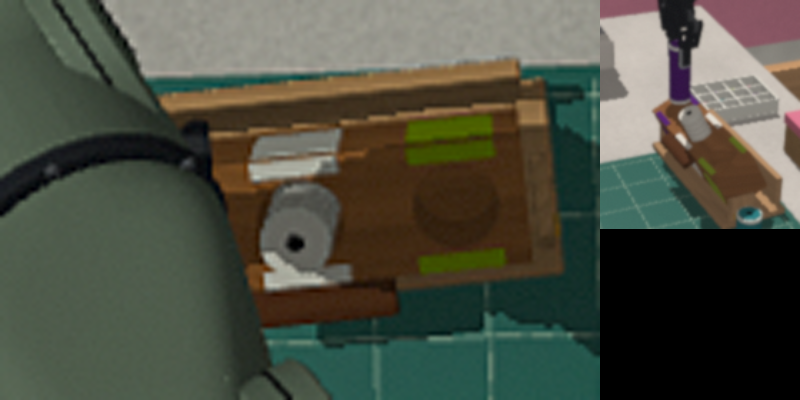

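The top view is blocked by the arm. The side view shows the purple spool vertical just above the left mouth (crop ~(680,100)). I'll lower it in small steps and watch the force.

Call:
{"fn": "drive_tool", "kwargs": {
  "rows": "0 0 0.005 0; 0 0 0.005 0; 0 0 0.004 0; 0 0 0 0"
}}

```text
clock: 8.0
eef_pos: [0.6166, 0.2423, 0.2065]
ee_rot: [-0.001, -0.044, 0.999, -0.0]
contact_force: [-0.2, 0.1, 0.1]
width: 0.0388
finger_force: 60.4
```

Call:
{"fn": "drive_tool", "kwargs": {
  "rows": "0 0 0.004 0; 0 0 0.004 0; 0 0 0 0"
}}

```text
clock: 8.3
eef_pos: [0.6167, 0.2423, 0.1986]
ee_rot: [-0.0, -0.044, 0.999, -0.0]
contact_force: [0.3, -0.7, -0.9]
width: 0.0389
finger_force: 60.4
```

Call:
{"fn": "drive_tool", "kwargs": {
  "rows": "0 0 0.003 0; 0 0 0.003 0; 0 0 0 0"
}}

```text
clock: 8.6
eef_pos: [0.6167, 0.2424, 0.1928]
ee_rot: [-0.0, -0.044, 0.999, -0.0]
contact_force: [-0.0, 0.7, -1.1]
width: 0.039
finger_force: 60.4
```

Call:
{"fn": "drive_tool", "kwargs": {
  "rows": "0 0 0.003 0; 0 0 0 0"
}}

```text
clock: 8.8
eef_pos: [0.6168, 0.2424, 0.1899]
ee_rot: [-0.0, -0.044, 0.999, -0.0]
contact_force: [0.2, 0.4, -1.2]
width: 0.0387
finger_force: 60.4
```

Call:
{"fn": "drive_tool", "kwargs": {
  "rows": "0 0 0.002 0; 0 0 0 0"
}}

```text
clock: 9.0
eef_pos: [0.6168, 0.2424, 0.1881]
ee_rot: [-0.0, -0.044, 0.999, -0.0]
contact_force: [-0.7, -0.1, -1.3]
width: 0.039
finger_force: 60.4
```

Call:
{"fn": "drive_tool", "kwargs": {
  "rows": "0 0 0.002 0; 0 0 0 0"
}}

```text
clock: 9.2
eef_pos: [0.6168, 0.2424, 0.186]
ee_rot: [-0.0, -0.044, 0.999, -0.0]
contact_force: [1.1, -0.0, -1.7]
width: 0.0384
finger_force: 60.4
```

Call:
{"fn": "drive_tool", "kwargs": {
  "rows": "0 0 0.002 0; 0 0 0 0"
}}

```text
clock: 9.4
eef_pos: [0.6168, 0.2424, 0.184]
ee_rot: [-0.0, -0.044, 0.999, -0.0]
contact_force: [0.2, 0.6, -1.0]
width: 0.0389
finger_force: 60.4
```

Call:
{"fn": "drive_tool", "kwargs": {
  "rows": "0 0 0.002 0; 0 0 0 0"
}}

```text
clock: 9.6
eef_pos: [0.6169, 0.2426, 0.1821]
ee_rot: [0.0, -0.044, 0.999, 0.0]
contact_force: [0.9, 1.0, -2.6]
width: 0.0388
finger_force: 60.3
```

The spool's front corner is inside the mouth with almost no contact force. I'll release it.

Call:
{"fn": "drive_tool", "kwargs": {
  "rows": "0 0 0 0; 0 0 0 0; 0 0 0 0; 0 0 0 0; 0 0 0 0; 0 0 0 0; 0 0 0 0",
  "gripper": 0.085
}}

```text
clock: 10.3
eef_pos: [0.6169, 0.2424, 0.1823]
ee_rot: [-0.0, -0.044, 0.999, -0.0]
contact_force: [0.2, 0.1, -0.6]
width: 0.0849
finger_force: 0.0
```

```bash
python3 - <<'E'
from h import *
t=snap('top','t3');s=snap('side','s3')
m=cv2.resize(s['img'][110:260,240:400],(640,600),interpolation=cv2.INTER_CUBIC)
cv2.imwrite('pics/c3.png',m)
E
```

```text
(no output)
```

View pics/c3.png

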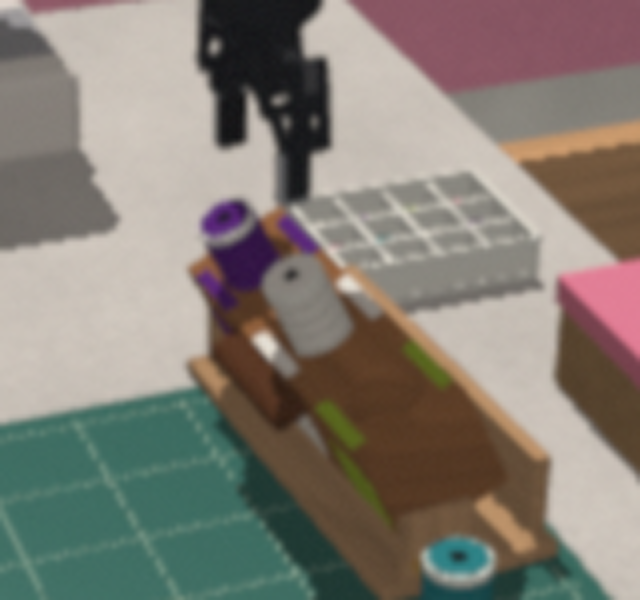

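Purple dropped in and lies along the pocket, with its top at side pixel ~(297.5,163). The rack has not moved. Lime is next.

Call:
{"fn": "drive_tool", "kwargs": {
  "rows": "0 0 -0.02 0; 0 0 -0.04 0; 0 0 -0.04 0; 0 0 -0.02 0; 0 0 0 0"
}}

```text
clock: 10.9
eef_pos: [0.6175, 0.2428, 0.3052]
ee_rot: [0.002, -0.044, 0.999, 0.001]
contact_force: [0.9, 0.2, 0.2]
width: 0.0852
finger_force: 0.0
```

```bash
python3 - <<'E'
from fit import *
p=[.6279,.1529,.0892,.4984]; s=load('s3')
for z in(.125,.13,.14): print(z,proj(s,W(p,(.038,.09,z))[0]))
print(proj(s,W(p,(.038,0,.125))[0]))
E
python3 go.py .4353 -.1073 .25
```

```text
0.125 [296.63902832 163.91031871]
0.13 [295.80045995 162.57834853]
0.14 [294.11207667 159.89654428]
[312.21181316 179.28378909]
t 10.9 pos [0.6175 0.2428 0.3052] yaxis [-0.0879  0.9961  0.0014] w 0.08523233464822466 F [0.9 0.2 0.2]
shift [ 0.2125 -0.3328  0.0539]
```

Call:
{"fn": "drive_tool", "kwargs": {
  "rows": "0.011 -0.0165 0 0; 0.021 -0.0333 0 0; 0.021 -0.0333 0 0; 0.021 -0.0333 0 0; 0.021 -0.0333 0 0; 0.021 -0.0333 0 0; 0.021 -0.0333 0 0; 0.021 -0.0333 0 0"
}}

```text
clock: 11.7
eef_pos: [0.4803, -0.0214, 0.3019]
ee_rot: [-0.0, -0.044, 0.999, -0.0]
contact_force: [0.8, -0.7, -0.5]
width: 0.0849
finger_force: 0.0
```

Call:
{"fn": "drive_tool", "kwargs": {
  "rows": "0.021 -0.0333 0.01 0; 0.021 -0.0333 0.02 0; 0.0125 -0.0167 0.02 0; 0 0 0 0; 0 0 0 0"
}}

```text
clock: 12.2
eef_pos: [0.4345, -0.1077, 0.2521]
ee_rot: [-0.0, -0.044, 0.999, 0.0]
contact_force: [0.5, 0.8, 0.1]
width: 0.0849
finger_force: 0.0
```

```bash
python3 go.py .4353 -.1073 .09
```

```text
t 12.2 pos [ 0.4345 -0.1077  0.2521] yaxis [-8.770e-02  9.961e-01  4.000e-04] w 0.08488364652214722 F [0.5 0.8 0.1]
shift [-0.0009  0.0003  0.1621]
```

Call:
{"fn": "drive_tool", "kwargs": {
  "rows": "-0.001 0 0.04 0; 0 0 0.04 0; 0 0 0.04 0; 0 0 0.027 0; 0 0 0.014 0; 0 0 0 0"
}}

```text
clock: 12.8
eef_pos: [0.4356, -0.1067, 0.0901]
ee_rot: [-0.001, -0.045, 0.999, 0.0]
contact_force: [0.3, -0.9, 1.1]
width: 0.0851
finger_force: 0.0
```

Call:
{"fn": "drive_tool", "kwargs": {
  "rows": "0 0 0 0; 0 0 0 0; 0 0 0 0; 0 0 0 0; 0 0 0 0; 0 0 0 0; 0 0 0 0; 0 0 0 0",
  "gripper": 0.03
}}

```text
clock: 13.6
eef_pos: [0.436, -0.1076, 0.0923]
ee_rot: [0.001, -0.044, 0.999, -0.0]
contact_force: [-0.7, 2.2, 13.6]
width: 0.0385
finger_force: 58.5
```

Call:
{"fn": "drive_tool", "kwargs": {
  "rows": "0 0 -0.02 0; 0 0 -0.04 0; 0 0 -0.04 0; 0 0 -0.04 0; 0 0 -0.04 0; 0 0 -0.02 0; 0 0 0 0"
}}

```text
clock: 14.3
eef_pos: [0.436, -0.108, 0.294]
ee_rot: [0.002, -0.044, 0.999, -0.001]
contact_force: [0.2, -0.7, -1.1]
width: 0.0391
finger_force: 60.5
```

```bash
python3 go.py .6325 .0629 .29
```

```text
t 14.3 pos [ 0.436 -0.108  0.294] yaxis [-0.0876  0.9962 -0.0017] w 0.03912276777018863 F [ 0.2 -0.7 -1.1]
shift [-0.2107  0.153   0.0046]
```

Call:
{"fn": "drive_tool", "kwargs": {
  "rows": "-0.015 0.011 0 0; -0.03 0.022 0 0; -0.03 0.022 0 0; -0.03 0.022 0 0; -0.03 0.022 0 0; -0.03 0.022 0 0; -0.03 0.022 0 0; -0.015 0.01 0 0"
}}

```text
clock: 15.1
eef_pos: [0.6321, 0.0657, 0.2898]
ee_rot: [-0.001, -0.045, 0.999, 0.0]
contact_force: [-1.5, -0.2, -1.5]
width: 0.0389
finger_force: 60.5
```

Call:
{"fn": "drive_tool", "kwargs": {
  "rows": "0 0 0.01 0; 0 0 0.02 0; 0 0 0.02 0; 0 0 0.01 0; 0 0 0 0"
}}

```text
clock: 15.6
eef_pos: [0.6305, 0.0626, 0.2299]
ee_rot: [-0.001, -0.044, 0.999, -0.0]
contact_force: [0.5, 0.1, -1.2]
width: 0.039
finger_force: 60.5
```

```bash
python3 go.py .6326 .0629 .22
```

```text
t 15.6 pos [0.6305 0.0626 0.2299] yaxis [-8.790e-02  9.961e-01 -4.000e-04] w 0.038960677111808346 F [ 0.5  0.1 -1.2]
shift [-0.0021  0.0001  0.0099]
```

Call:
{"fn": "drive_tool", "kwargs": {
  "rows": "-0.002 0 0.005 0; 0 0 0.005 0; 0 0 0 0; 0 0 0.005 0; 0 0 0.005 0; 0 0 0 0"
}}

```text
clock: 16.2
eef_pos: [0.6331, 0.0633, 0.2108]
ee_rot: [-0.0, -0.044, 0.999, -0.0]
contact_force: [-0.5, 0.1, -0.9]
width: 0.0387
finger_force: 60.7
```

Call:
{"fn": "drive_tool", "kwargs": {
  "rows": "0 0 0.004 0; 0 0 0.004 0; 0 0 0 0; 0 0 0.003 0; 0 0 0.003 0; 0 0 0 0"
}}

```text
clock: 16.8
eef_pos: [0.633, 0.0632, 0.1968]
ee_rot: [-0.0, -0.044, 0.999, -0.0]
contact_force: [0.4, 0.4, -1.1]
width: 0.0385
finger_force: 60.7
```

Call:
{"fn": "drive_tool", "kwargs": {
  "rows": "0 0 0.003 0; 0 0 0.002 0; 0 0 0 0"
}}

```text
clock: 17.1
eef_pos: [0.6331, 0.0633, 0.192]
ee_rot: [-0.0, -0.044, 0.999, -0.0]
contact_force: [-0.9, 0.5, -0.8]
width: 0.0386
finger_force: 60.7
```

Call:
{"fn": "drive_tool", "kwargs": {
  "rows": "0 0 0.002 0; 0 0 0 0"
}}

```text
clock: 17.3
eef_pos: [0.6331, 0.0633, 0.1901]
ee_rot: [-0.0, -0.044, 0.999, -0.0]
contact_force: [-1.0, 0.6, -1.7]
width: 0.0388
finger_force: 60.7
```

Call:
{"fn": "drive_tool", "kwargs": {
  "rows": "0 0 0.002 0; 0 0 0 0"
}}

```text
clock: 17.5
eef_pos: [0.6331, 0.0633, 0.1881]
ee_rot: [-0.0, -0.044, 0.999, -0.0]
contact_force: [0.2, 0.4, -1.0]
width: 0.0387
finger_force: 60.7
```

Call:
{"fn": "drive_tool", "kwargs": {
  "rows": "0 0 0.002 0; 0 0 0 0"
}}

```text
clock: 17.7
eef_pos: [0.6331, 0.0632, 0.186]
ee_rot: [-0.0, -0.044, 0.999, -0.0]
contact_force: [0.3, -0.2, -0.7]
width: 0.0387
finger_force: 60.7
```

Call:
{"fn": "drive_tool", "kwargs": {
  "rows": "0 0 0.002 0; 0 0 0 0"
}}

```text
clock: 17.9
eef_pos: [0.6331, 0.0633, 0.184]
ee_rot: [-0.0, -0.044, 0.999, -0.0]
contact_force: [0.4, 0.9, -1.9]
width: 0.0385
finger_force: 60.7
```

Call:
{"fn": "drive_tool", "kwargs": {
  "rows": "0 0 0.002 0; 0 0 0 0"
}}

```text
clock: 18.1
eef_pos: [0.6331, 0.0632, 0.182]
ee_rot: [-0.0, -0.044, 0.999, -0.0]
contact_force: [-0.4, -0.2, -1.3]
width: 0.0391
finger_force: 60.7
```

Call:
{"fn": "drive_tool", "kwargs": {
  "rows": "0 0 0 0; 0 0 0 0; 0 0 0 0; 0 0 0 0; 0 0 0 0; 0 0 0 0; 0 0 0 0",
  "gripper": 0.085
}}

```text
clock: 18.8
eef_pos: [0.6332, 0.0633, 0.1823]
ee_rot: [-0.0, -0.044, 0.999, -0.0]
contact_force: [0.3, 0.6, -0.0]
width: 0.0848
finger_force: 0.0
```

Call:
{"fn": "drive_tool", "kwargs": {
  "rows": "0 0 -0.02 0; 0 0 -0.04 0; 0 0 -0.04 0; 0 0 -0.01 0; 0.02 0 0 0; 0.04 0 0 0; 0.04 0 0 0; 0.04 0 0 0",
  "gripper": 0.085
}}

```text
clock: 19.6
eef_pos: [0.4919, 0.0507, 0.292]
ee_rot: [-0.0, -0.044, 0.999, -0.0]
contact_force: [0.5, 0.4, 0.4]
width: 0.0849
finger_force: 0.0
```

Call:
{"fn": "drive_tool", "kwargs": {
  "rows": "0.02 0 0 0; 0 0 0 0",
  "gripper": 0
}}

```text
clock: 19.8
eef_pos: [0.472, 0.0489, 0.2928]
ee_rot: [-0.0, -0.044, 0.999, -0.0]
contact_force: [0.9, 0.4, -0.2]
width: 0.0586
finger_force: 0.0
```

```bash
python3 go.py; python3 - <<'E'
from h import *
t=snap('top','t4');s=snap('side','s4')
a=cv2.resize(t['img'][170:270,195:345],(600,400),interpolation=cv2.INTER_CUBIC)
b=cv2.resize(s['img'][140:270,270:390],(185,200),interpolation=cv2.INTER_CUBIC)
b=cv2.resize(s['img'][140:270,275:395],(369,400),interpolation=cv2.INTER_CUBIC)
m=np.hstack([a[:,:430],b]);cv2.imwrite('pics/c4.png',m)
E
```

```text
t 19.8 pos [0.472  0.0489 0.2928] yaxis [-8.830e-02  9.961e-01 -6.000e-04] w 0.05864207001220374 F [ 0.9  0.4 -0.2]
```

View pics/c4.png

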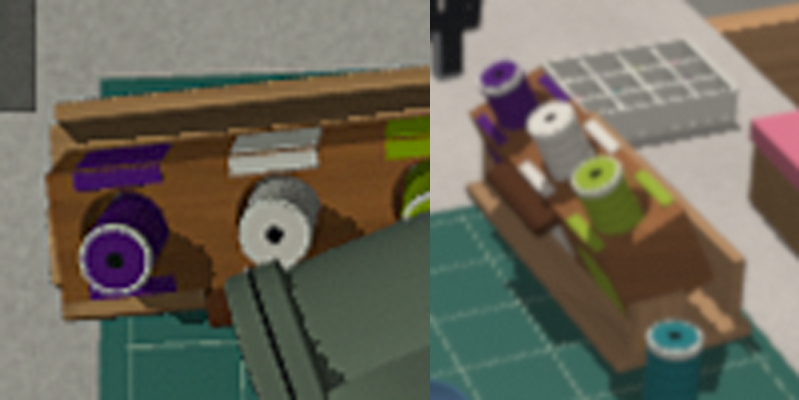

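Both spools are seated: the purple, white and lime tops are in line in side view, at crop (501,74), (551,119) and (597,175). With the tool vertical, the gripper body would hit the leaning white spool if I pushed the lip with closed fingers. Instead I'll turn the tool 90° and push with the back of an open finger, which reaches 57 mm ahead.

```bash
python3 -c "
from h import *
print(bot.get_state()['q'].round(2))"; python3 go.py .4934 .1409 .2928
```

```text
[ 0.01  0.52 -0.3   1.75  0.19  0.9   1.29]
t 19.9 pos [0.4742 0.0492 0.2924] yaxis [-8.800e-02  9.961e-01 -1.000e-04] w 0.04358164367264458 F [0.6 0.5 0. ]
shift [-0.0272  0.0897 -0.0004]
```

Call:
{"fn": "drive_tool", "kwargs": {
  "rows": "-0.007 0.022 0 0; -0.007 0.023 0 0; -0.007 0.023 0 0; -0.006 0.022 0 0; 0 0 0 0.142; 0 0 0 0.142; 0 0 0 0.142; 0 0 0 0.142",
  "gripper": 0.085
}}

```text
clock: 20.7
eef_pos: [0.4936, 0.1416, 0.2918]
ee_rot: [-0.0, 0.24, 0.971, -0.0]
contact_force: [0.7, 1.0, 0.3]
width: 0.0852
finger_force: 0.0
```

Call:
{"fn": "drive_tool", "kwargs": {
  "rows": "0 0 0 0.142; 0 0 0 0.143; 0 0 0 0.143; 0 0 0 0.143; 0 0 0 0.143; 0 0 0 0.143; 0 0 0 0.143; 0 0 0 0"
}}

```text
clock: 21.5
eef_pos: [0.4934, 0.1417, 0.2918]
ee_rot: [0.0, 0.675, 0.738, -0.0]
contact_force: [0.0, -0.3, 0.0]
width: 0.085
finger_force: 0.0
```

```bash
python3 go.py .4934 .1409 .075
```

```text
t 21.5 pos [0.4934 0.1417 0.2918] yaxis [ 9.96e-01  8.88e-02 -2.00e-04] w 0.08496484713004154 F [ 0.  -0.3  0. ]
shift [-0.0006  0.      0.2168]
```

Call:
{"fn": "drive_tool", "kwargs": {
  "rows": "0 0 0.02 0; 0 0 0.04 0; 0 0 0.04 0; 0 0 0.04 0; 0 0 0.04 0; 0 0 0.025 0; 0 0 0.012 0; 0 0 0 0"
}}

```text
clock: 22.3
eef_pos: [0.4926, 0.1412, 0.0742]
ee_rot: [-0.001, 0.673, 0.739, -0.001]
contact_force: [0.1, 0.3, 0.4]
width: 0.0848
finger_force: 0.0
```

Call:
{"fn": "drive_tool", "kwargs": {
  "rows": "0 0.006 0 0; 0 0.006 0 0; 0 0.004 0 0; 0 0 0 0"
}}

```text
clock: 22.7
eef_pos: [0.5095, 0.1428, 0.0759]
ee_rot: [0.0, 0.674, 0.739, 0.001]
contact_force: [0.3, -0.9, 1.1]
width: 0.0849
finger_force: 0.0
```

Call:
{"fn": "drive_tool", "kwargs": {
  "rows": "0 0.003 0 0; 0 0.003 0 0; 0 0.003 0 0; 0 0 0 0"
}}

```text
clock: 23.1
eef_pos: [0.5164, 0.1435, 0.0754]
ee_rot: [-0.001, 0.674, 0.739, -0.001]
contact_force: [-12.1, -1.3, 8.3]
width: 0.0852
finger_force: 5.8
```

Call:
{"fn": "drive_tool", "kwargs": {
  "rows": "0 0.002 0 0; 0 0.002 0 0; 0 0.002 0 0; 0 0 0 0"
}}

```text
clock: 23.5
eef_pos: [0.5231, 0.144, 0.0754]
ee_rot: [-0.001, 0.674, 0.739, -0.001]
contact_force: [-6.0, 0.2, 3.6]
width: 0.0849
finger_force: 2.9
```

```bash
python3 - <<'E'
from h import *
t=snap('top','t5');s=snap('side','s5')
m=cv2.resize(s['img'][110:270,240:400],(600,600),interpolation=cv2.INTER_CUBIC)
cv2.imwrite('pics/c5.png',m)
E
```

```text
(no output)
```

View pics/c5.png

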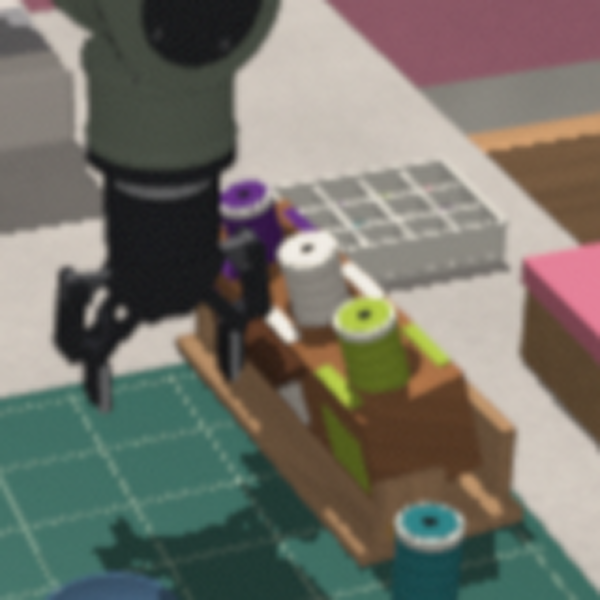

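The rack is tipping back. The finger is on the lip at crop (235,360), clear of the spools. I'll keep pushing.

Call:
{"fn": "drive_tool", "kwargs": {
  "rows": "0 0.003 0 0; 0 0.003 0 0; 0 0.003 0 0; 0 0.003 0 0; 0 0 0 0"
}}

```text
clock: 24.1
eef_pos: [0.5359, 0.1451, 0.0753]
ee_rot: [0.0, 0.674, 0.739, 0.0]
contact_force: [-0.5, -0.7, 0.6]
width: 0.0854
finger_force: 0.1
```

Call:
{"fn": "drive_tool", "kwargs": {
  "rows": "0 0.003 0 0; 0 0.002 0 0; 0 0.002 0 0; 0 0 0 0"
}}

```text
clock: 24.5
eef_pos: [0.5412, 0.1456, 0.0752]
ee_rot: [-0.001, 0.674, 0.739, -0.001]
contact_force: [-14.9, -0.5, 8.5]
width: 0.0854
finger_force: 7.5
```

Call:
{"fn": "drive_tool", "kwargs": {
  "rows": "0 0.001 0 0; 0 0.001 0 0; 0 0 0 0"
}}

```text
clock: 24.8
eef_pos: [0.5413, 0.1456, 0.0753]
ee_rot: [-0.002, 0.674, 0.739, -0.003]
contact_force: [-30.9, -3.5, 23.7]
width: 0.085
finger_force: 16.1
```

Call:
{"fn": "drive_tool", "kwargs": {
  "rows": "0 -0.006 0 0; 0 -0.02 0 0; 0 -0.02 0 0; 0 -0.02 0 0; 0 0 0 0"
}}

```text
clock: 25.3
eef_pos: [0.4774, 0.1399, 0.0754]
ee_rot: [-0.0, 0.674, 0.739, -0.0]
contact_force: [1.1, -0.1, 0.5]
width: 0.0852
finger_force: 0.0
```

```bash
python3 - <<'E'
from fit import *
s=snap('side','s6')
m=cv2.resize(s['img'][110:270,240:400],(600,600),interpolation=cv2.INTER_CUBIC)
for th,col in((0,(0,0,255)),(.1,(0,255,255))):
    a=np.linspace(0,2*np.pi,40);p=[.6279,.1529,.0892,th]
    L=[[(0,.131,.08),(.076,.131,.08),(.076,-.131,.08),(0,-.131,.08)]]+[np.c_[.038+.02*np.cos(a),y+.02*np.sin(a),.125+0*a] for y in(-.09,0,.09)]
    for X in L: cv2.polylines(m,[np.array([(proj(s,q)-(240,110)+.5)*3.75 for q in W(p,X)]).astype(int)],True,col,1)
cv2.imwrite('pics/c6.png',m)
E
```

```text
(no output)
```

View pics/c6.png

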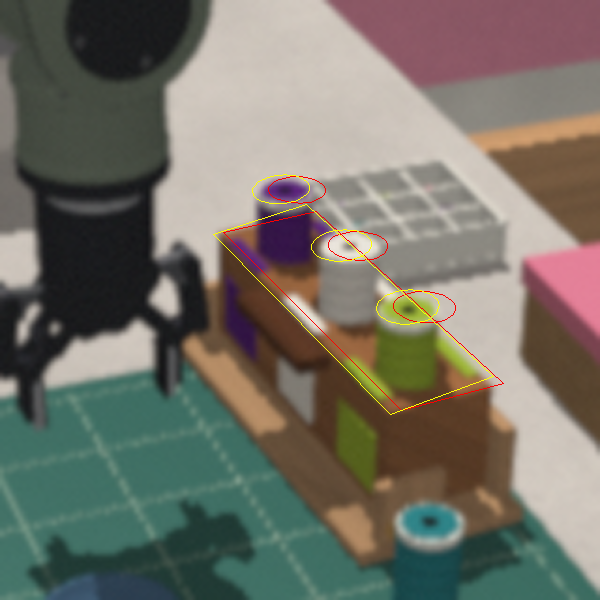

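Comparing spool tops and block corners with the overlay, the rack is at about 0.1–0.15 rad, so it is not fully upright. The slanted knuckle of the open finger probably wedged on the lip. Closed fingers now fit clear of the spools, so I'll finish the push with the closed tips.

Call:
{"fn": "drive_tool", "kwargs": {
  "rows": "0 0 -0.022 0; 0 0 0 0; 0 0 0 0; 0 0 0 0; 0 0 0 0; 0 0.02 0 0; 0 0.02 0 0; 0 0.02 0 0",
  "gripper": 0
}}

```text
clock: 26.15
eef_pos: [0.5393, 0.1454, 0.097]
ee_rot: [-0.0, 0.674, 0.739, -0.0]
contact_force: [-0.4, -0.3, 0.0]
width: -0.0003
finger_force: 0.0
```

Call:
{"fn": "drive_tool", "kwargs": {
  "rows": "0 0.015 0 0; 0 0.01 0 0; 0 0.005 0 0; 0 0 0 0"
}}

```text
clock: 26.55
eef_pos: [0.5685, 0.148, 0.0969]
ee_rot: [-0.0, 0.674, 0.738, -0.0]
contact_force: [0.4, 0.5, 0.0]
width: 0.0
finger_force: 0.0
```

Call:
{"fn": "drive_tool", "kwargs": {
  "rows": "0 0.003 0 0; 0 0.003 0 0; 0 0 0 0"
}}

```text
clock: 26.85
eef_pos: [0.5746, 0.1487, 0.0973]
ee_rot: [0.0, 0.674, 0.739, 0.0]
contact_force: [0.2, -0.4, -0.2]
width: -0.0001
finger_force: 0.0
```

```bash
python3 go.py .5885 .1494 .097
```

```text
t 26.85 pos [0.5746 0.1487 0.0973] yaxis [9.959e-01 9.090e-02 1.000e-04] w -0.0001230064250708868 F [ 0.2 -0.4 -0.2]
shift [-0.0005  0.0139  0.0003]
```

Call:
{"fn": "drive_tool", "kwargs": {
  "rows": "0 0.002 0 0; 0 0.002 0 0; 0 0 0 0"
}}

```text
clock: 27.15
eef_pos: [0.5786, 0.149, 0.0973]
ee_rot: [0.0, 0.674, 0.739, -0.0]
contact_force: [-0.3, 0.5, 0.3]
width: 0.0
finger_force: 0.0
```

Call:
{"fn": "drive_tool", "kwargs": {
  "rows": "0 0.002 0 0; 0 0.002 0 0; 0 0 0 0"
}}

```text
clock: 27.45
eef_pos: [0.5826, 0.1494, 0.0973]
ee_rot: [0.0, 0.674, 0.739, -0.0]
contact_force: [-0.6, -0.8, -0.0]
width: 0.0001
finger_force: 0.0
```

Call:
{"fn": "drive_tool", "kwargs": {
  "rows": "0 0.002 0 0; 0 0.002 0 0; 0 0 0 0"
}}

```text
clock: 27.75
eef_pos: [0.5839, 0.1496, 0.0971]
ee_rot: [-0.002, 0.674, 0.739, -0.002]
contact_force: [-19.6, -1.7, 13.4]
width: 0.0001
finger_force: 10.1
```

Call:
{"fn": "drive_tool", "kwargs": {
  "rows": "0 0.001 0 0; 0 0.001 0 0; 0 0 0 0"
}}

```text
clock: 28.05
eef_pos: [0.5842, 0.1496, 0.097]
ee_rot: [-0.003, 0.674, 0.739, -0.004]
contact_force: [-32.5, -4.2, 22.5]
width: 0.0004
finger_force: 17.3
```

Call:
{"fn": "drive_tool", "kwargs": {
  "rows": "0 -0.01 0 0; 0 -0.03 0 0; 0 -0.04 0 0; 0 -0.03 0 0; 0 0 -0.04 0; 0 0 -0.05 0; 0 0 -0.05 0; 0 0 -0.03 0"
}}

```text
clock: 28.85
eef_pos: [0.4793, 0.1399, 0.2709]
ee_rot: [0.001, 0.674, 0.738, 0.001]
contact_force: [-0.2, 0.5, -0.2]
width: 0.0001
finger_force: 0.0
```

Call:
{"fn": "drive_tool", "kwargs": {
  "rows": "0.04 0 0 0; 0.045 0 0 0; 0.045 0 0 0; 0.045 0 0 0; 0.045 0 0 0; 0.045 0 0 0; 0.02 0 0 0; 0 0 0 0"
}}

```text
clock: 29.65
eef_pos: [0.4516, 0.4266, 0.2665]
ee_rot: [-0.0, 0.673, 0.74, -0.0]
contact_force: [0.3, -0.2, 0.0]
width: -0.0002
finger_force: 0.0
```

```bash
python3 go.py; python3 - <<'E'
from fit import *
t=snap('top','t7');s=snap('side','s7')
a=cv2.resize(t['img'][170:270,195:345],(600,400),interpolation=cv2.INTER_CUBIC)[:,:560]
b=cv2.resize(s['img'][140:270,285:363],(240,400),interpolation=cv2.INTER_CUBIC)
p=[.6279,.1529,.0892,0]
print([proj(c,W(p,X)[0]).round(1) for c in(t,s) for X in((.038,.09,.125),(.038,0,.125),(.038,-.09,.125))])
cv2.imwrite('pics/c7.png',np.hstack([a,b]))
E
```

```text
t 29.65 pos [0.4516 0.4266 0.2665] yaxis [ 0.9955  0.0946 -0.001 ] w -0.00015512326451595695 F [ 0.3 -0.2  0. ]
[array([221.7, 207. ]), array([261.4, 202.4]), array([301.1, 197.7]), array([318.7, 160.1]), array([335., 175.]), array([352.8, 191.3])]
```

View pics/c7.png

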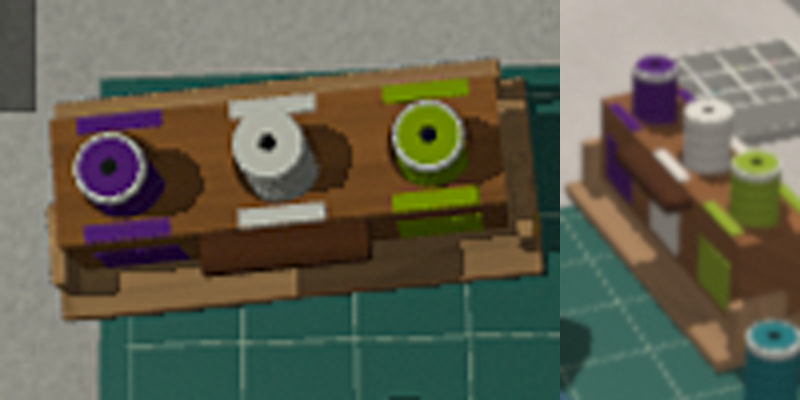

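```bash
python3 - <<'E'
from fit import *
t,s=load('t7'),load('s7')
A=lambda u,v:(202+u/4.148,182+v/4.148); F=lambda u,v:(195+u/4,170+v/4); S=lambda u,v:(285+u/3.077,140+v/3.077)
o=[(0,0,'pp',226.1,229),(0,0,'pl',303.7,220.8),(0,0,'wt',264,230.9),(1,0,'wt',313.5,179.5),(1,0,'pl',337.8,207.9),(1,0,'pp',304.3,175.3),
(0,0,'rp',*A(93,141)),(0,0,'rw',*A(254,124)),(0,0,'rl',*A(418,106)),(0,0,'fp',*A(109,252)),(0,0,'fl',*A(429,220)),
(0,1,'rp',*F(119,122)),(0,1,'rw',*F(272,105)),(0,1,'rl',*F(425,91)),(0,1,'fp',*F(127,231)),(0,1,'fw',*F(281,215)),(0,1,'fl',*F(434,197)),
(0,1,'wt',*F(267,142)),(1,1,'wt',*S(149,110)),(1,1,'fw',*S(671-560,165)),(1,1,'fl',*S(723-560,218)),(1,1,'fp',*S(625-560,117))]
Y={'p':.09,'w':0,'l':-.09}
def f(p):
    r=[]
    for c,k,n,u,v in o:
        X=B.get(n) or (.038+(p[5] if n[0]=='r' else -p[5]),Y[n[1]],.08)
        off=p[6:8] if c==0 else p[8:10]
        r+=list(proj((t,s)[c],W([*p[:3],p[3+k]],X)[0])+off-(u,v))
    return np.r_[r,(p[6:]/.8)]
r=least_squares(f,[.628,.153,.089,.5,.05,.032,0,0,0,0],loss='soft_l1')
J=r.jac; print(r.x.round(4),'sd th1',np.sqrt(np.linalg.inv(J.T@J)[4,4])); print(r.fun[:-4].reshape(-1,2).round(1).tolist())
# spool depth: sp tops
for n,u,v,y in(('p',*F(108,167),.09),('w',*F(267,142),0),('l',*F(428,134),-.09)): print(n,proj(t,W([*r.x[:3],r.x[4]],(.038,y,.125))[0])+r.x[6:8]-(u,v))
for n,u,v,y in(('p',*S(655-560,64),.09),('w',*S(149,110),0),('l',*S(757-560,160),-.09)): print(n,proj(s,W([*r.x[:3],r.x[4]],(.038,y,.125))[0])+r.x[8:]-(u,v))
E
```

```text
[ 0.6221  0.1523  0.0781  0.4502  0.0069  0.0325 -0.1395  0.4861  0.5363
 -0.043 ] sd th1 0.032886473509835173
[[0.2, 0.4], [0.3, 0.3], [-0.2, -0.6], [-0.6, -0.7], [-1.5, 0.5], [0.1, 0.3], [-0.2, -0.3], [0.1, -0.3], [-0.4, -0.1], [0.1, 0.1], [0.1, -0.4], [-0.1, 0.1], [-0.1, 0.2], [-0.1, -0.3], [0.0, -0.0], [0.1, -0.1], [0.4, 0.3], [0.0, 0.2], [-0.1, -0.2], [0.4, 0.1], [0.2, 0.0], [0.1, -0.0]]
p [-0.0042155  -1.82039019]
w [0.02279998 0.20180803]
l [-0.45531901 -2.02544803]
p [ 1.55607035 -0.32067941]
w [-0.12516647 -0.22022002]
l [ 1.63215318 -0.00788179]
```

The joint fit puts the rack at 0.007 ± 0.03 rad. It also gives a lip position that matches where both pushes stopped hard, so the rack is upright against its stop. Purple and lime are at full depth, about 4 mm forward, which is within the pocket clearance.

```bash
python3 -c "
from h import *
print(order.close_job())"
```

```text
the job is handed in; nothing more can be done
None
```

I've handed the job in: the purple and lime-green spools are all the way down in their marked pockets, and the rack is tipped back upright against its stop, to within what the cameras can measure (0.007 ± 0.03 rad).

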